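# Seat the temperature probe in the free calibrator well

### The arm

A 6-joint arm with a two-finger parallel gripper is mounted at the origin on the work surface. World frame = base frame: x ahead of the robot, y to its left, z up, the work surface at z = 0. Lengths are in m, angles in rad, forces in N, time in s.
With the tool pointing down it reaches from about 0.375 to 0.75 m from the base axis. Payload 9 kg.
Tool frame: the origin (TCP) lies at the very end of the fingers, on their centre line; the grasp point (between the pads) lies 19 mm behind it (arm.grasp_offset is the distance from the TCP to the grasp point, in m); z points along the fingers, y is the line along which they close (so a half turn about z gives the same grasp; the last joint's range is limited). The gripper opens to 85 mm and grips with 20 to 120 N. Pads are 22 mm wide; open, the fingers measure 114 mm over their backs; the gripper's body (76 mm by 85 mm) begins 54 mm behind the grasp point. The pads swing forward as they close: fully open they stand 13 mm farther back than shut.
Start: joints at [1.087, 0.104, 0.097, 1.564, 0, 1.353], TCP at [0.158, 0.579, 0.231] pointing down, gripper open.
Joint ranges: [-2.99, 2.99], [-0.84, 1.86], [-1.1, 1.16], [-1.84, 2.11], [-1.51, 1.56], [-3.14, 3.14]. Speed limits (rad/s): [2.22, 2.22, 2.57, 3.14, 3.14, 3.14].

### API

Orientations are given as a unit quaternion [x, y, z, w].
In Python, from station import arm gives the robot as it stands.
- The arm moves only by the shell command python3 -m jog 'ROWS' [FORCE]. ROWS is JSON, a list of rows, each an object with "gripper": the gripper command: -1 is shut, 1 is fully open, values between are in proportion; "xyz": the shift along the tool's x, y, z in cm, a list of three; "dr": the turn, a rotation vector about the tool's x, y, z in degrees, a list of three. A call has exactly 10 rows; each row is the pose to reach, as a shift and turn from the pose commanded when the call began, along the tool's axes at that moment; what a row does not reach only later rows make up. A row lasts 1/12 s, in which the tool goes at most 41.7 mm and 7.16 degrees, less where a joint would pass 70% of its speed; a pose out of reach is approached as far as the arm can. A call with a gripper value outside its range is refused whole. The fingers move at their own pace and stop on an object; FORCE is the grip in N (left out, the last holds). Time passes only in rows, so rows that repeat a pose let the fingers close, or fill a call up. It gives the time, the measured TCP pose, the force, the opening and the grip force at its end, in the units of the state.
- arm.sense(): the state, without advancing time (a new reading comes with each control period).
- arm.capture(name): name is "side" or "top"; returns the picture (420x560x3 uint8, red, green, blue); there is no depth.
- arm.camera_info(name): a dict with "camera_matrix" (3x3 intrinsics, pixels), "xyz" and "attitude" of the camera in the world. Camera axes: x right, y down, z forward; pixel columns grow to the right and rows downward; lengths in m; the calibration is good to about 2 mm. A picture is of the moment at which its call begins. camera_info takes no time and is no camera call.
- arm.hand_in(): hands the job in; it is judged then, once.
The state is a dict: "time_s": time; "q": joint angles; "joint_vel": joint speeds; "tau": joint torques, N m; "tcp_pos": TCP position; "tool_rot": TCP orientation; "ft_force": force on the tool from outside, world axes, zero at the start; "wrist_torque": the same for the moment, N m; "opening": finger opening in m; "finger_force": force on a finger pad.
Only numpy, scipy, OpenCV 4.12 (cv2) and the standard library are available. Lean on these libraries where they do the work, as an engineer would, in place of code of your own. Each camera call takes 0.05 s, during which the arm holds its last target. There are 200 camera calls.

### The job

Take the green-handled temperature probe from the rack and push it fully home, collar against the sloping face, in the one well of the calibrator that accepts it. Three of the four wells are obstructed part-way down behind identical dust shutters, so feel with the probe for the free one, then let go of it there. Leave the red-handled probe in the rack and the other things on the table where they are.

Things in the scene. Friction and masses are not known exactly. Their poses are not given: they have to be found in the camera images.
- probe_grip (a point): Green-handled rigid temperature probe, 100 mm long, about 80 g, standing upright in either hole of the rack. This point is the centre of its square handle, 20 x 20 mm, 54 mm long (27 mm above and below). z points from tip to handle, x and y square to its flat sides. A round steel collar, 24 mm across, 4 mm thick, lies under the handle: its underside is 31 mm below this point.
- probe_tip (a point): End of the green-handled probe's steel stem, on its axis, 73 mm below the handle's centre; same axes. The stem is 8 mm in diameter, 42 mm long from the collar's underside to this tapered tip.
- red_probe_grip (a point): Centre of the handle of the red-handled probe, the same shape, standing in the other hole of the rack, 90 mm away. To be left there.
- rack: Grey fixed rack block, 70 (x) x 160 (y) x 50 mm high, origin under its centre. Two upright holes, 10 mm in diameter, on its y axis, 45 mm either side of the centre; the probes stand in them with the collar resting on its top (50 mm above the table).
- calibrator: Grey temperature calibrator fixed to the table, origin on the table; it spans 65 mm before (-x) to 95 mm behind it (+x) and 90 mm to each side, with a box 85 mm high over its rear 50 mm. Before the box an aluminium block, 60 mm along the slope x 152 mm along y, has a face sloping down to -x, 30 degrees from level, with a row of four wells along y, mouths 84 mm above the table.
- wells_hole0 (a point): Centre of a well's mouth in the sloping face, 48 mm to the -y side of the row's middle. z points straight out of the well, square to the face; y along the row. Well: 10 mm across, 2 mm chamfer, 47 mm deep. A black sprung shutter 3 mm down yields to under 1 N. In three wells it meets a hard stop (stem 17 mm in); in one, drawn anew each time, the stem goes in to the collar (42 mm). All look alike.
- wells_hole1 (a point): Centre of a well's mouth in the sloping face, 16 mm to the -y side of the row's middle. z points straight out of the well, square to the face; y along the row. Well: 10 mm across, 2 mm chamfer, 47 mm deep. A black sprung shutter 3 mm down yields to under 1 N. In three wells it meets a hard stop (stem 17 mm in); in one, drawn anew each time, the stem goes in to the collar (42 mm). All look alike.
- wells_hole2 (a point): Centre of a well's mouth in the sloping face, 16 mm to the +y side of the row's middle. z points straight out of the well, square to the face; y along the row. Well: 10 mm across, 2 mm chamfer, 47 mm deep. A black sprung shutter 3 mm down yields to under 1 N. In three wells it meets a hard stop (stem 17 mm in); in one, drawn anew each time, the stem goes in to the collar (42 mm). All look alike.
- wells_hole3 (a point): Centre of a well's mouth in the sloping face, 48 mm to the +y side of the row's middle. z points straight out of the well, square to the face; y along the row. Well: 10 mm across, 2 mm chamfer, 47 mm deep. A black sprung shutter 3 mm down yields to under 1 N. In three wells it meets a hard stop (stem 17 mm in); in one, drawn anew each time, the stem goes in to the collar (42 mm). All look alike.
- tape_dispenser: Red tape dispenser, 55 x 130 x 75 mm, origin under its centre. Not needed; leave it alone.
- screwdriver: Screwdriver with green handle, 200 mm long, lying on the table along its x. Not needed; leave it alone.
- lens_cap: Flat black lens cap, 60 mm across, 9 mm high, origin under its centre. Not needed; leave it alone.
- body_cap: Small black cap, 34 mm across, 14 mm high, origin under its centre. Not needed; leave it alone.
- lens: Black lens barrel standing upright, 66 mm across, 80 mm high, origin under its centre. Not needed; leave it alone.
Not all that is in view belongs to the job. What is shaped like the part that bears probe_grip but yellow is not meant. Leave any purple look-alike of the calibrator alone.

How it is judged:
By the outcome, as a careful person would: the job done as asked, in the order asked, and still so for the second after the job is handed in, with the robot touching nothing.
It also fails if it takes over 51 s, if anything falls off the work surface, if the arm or the gripper's body presses on something with over 40 N, if the wrist force passes 120 N, or if a joint passes its speed limit or range.

## Working session

There is one attempt and no reset: what is moved stays moved. The work goes in short steps, Python scripts to look and compute and a shell command to move; the robot and the scene stay as the last step left them, time stands still between calls to the robot, and variables do not carry over. Pictures are saved under pics/ and viewed, at most 10 in all, crops included, and the job is handed in when it is done.

```bash
ls; mkdir -p pics; python3 - <<'E'
from station import arm
import cv2,numpy as np
for n in("top","side"):
    im=arm.capture(n); cv2.imwrite(f"pics/{n}0.png",im[:,:,::-1]); np.save(f"{n}0.npy",im); print(n,arm.camera_info(n))
print(arm.sense(),arm.grasp_offset)
E
```

```text
pics
top {'camera_matrix': array([[382.80743332,   0.        , 274.481929  ],
       [  0.        , 382.80743332, 207.59703688],
       [  0.        ,   0.        ,   1.        ]]), 'xyz': array([ 0.43131567, -0.1017735 ,  1.096365  ]), 'attitude': array([ 0.70661605, -0.70413036,  0.04736457, -0.05148585])}
side {'camera_matrix': array([[431.94491393,   0.        , 282.87863338],
       [  0.        , 431.94491393, 203.23227342],
       [  0.        ,   0.        ,   1.        ]]), 'xyz': array([ 0.0596349 , -0.56752879,  0.87878584]), 'attitude': array([ 0.85170782, -0.38493127,  0.13979164, -0.32692509])}
{'time_s': 0.1, 'q': array([1.08730327e+00, 1.04639297e-01, 9.65559821e-02, 1.56388359e+00,
       2.61711473e-05, 1.35314333e+00]), 'joint_vel': array([-0.00170142, -0.0017903 ,  0.00134482,  0.00363845,  0.00134215,
        0.00016228]), 'tau': array([ 6.03288572e-03, -5.58204746e+01,  5.04721034e+01,  1.30666458e-02,
       -2.71212848e-04, -5.58278032e-06]), 'tcp_pos': array([0.1574515 , 0.57867594, 0.23060517]), 'tool_rot': array([ 1.32528962e-01,  9.91178960e-01, -5.45193883e-04, -2.13298450e-04]), 'ft_force': array([ 0.56571615, -0.74479498,  0.35792813]), 'wrist_torque': array([-0.02311886, -0.00729853, -0.02597584]), 'finger_force': 0.0, 'opening': 0.08538550294067852} 0.0187
```

View pics/top0.png

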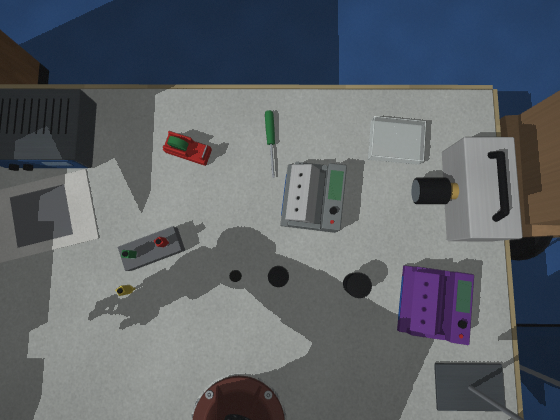

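View pics/side0.png

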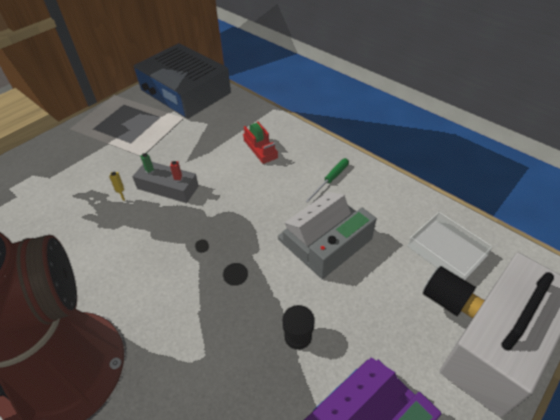

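The top view shows, at x,y pixels:
- **Green handle:** green-handled probe at (128,253) in the rack, with the red one at (160,241). The yellow look-alike at (124,290) is not meant. The green screwdriver at (270,125) and the green patch on the tape dispenser are not probes.
- **Calibrator:** the grey one at (315,195) is meant, with wells at about x=300, y=170–215. The purple one at (437,303) is the look-alike.

I'll confirm both in one enlarged crop.

```bash
cat > h.py <<'E'
import numpy as np,cv2
from scipy.spatial.transform import Rotation as R
from station import arm
C={n:arm.camera_info(n) for n in("top","side")}
def ray(n,p):
    c=C[n]; d=R.from_quat(c['attitude']).apply(np.linalg.inv(c['camera_matrix'])@[p[0],p[1],1.]); return c['xyz'],d/np.linalg.norm(d)
def onz(n,p,z):
    o,d=ray(n,p); return o+d*(z-o[2])/d[2]
def tri(pt,ps):
    (a,u),(b,v)=ray("top",pt),ray("side",ps)
    s=np.linalg.lstsq(np.c_[u,-v],b-a,rcond=None)[0]; p,q=a+u*s[0],b+v*s[1]
    return (p+q)/2,np.linalg.norm(p-q)
def proj(n,P):
    c=C[n]; x=c['camera_matrix']@R.from_quat(c['attitude']).inv().apply(np.array(P)-c['xyz']); return x[:2]/x[2]
E
python3 - <<'E'
from h import *
T,S=np.load("top0.npy"),np.load("side0.npy")
def crop(im,x,y,w=100,h=75): return cv2.resize(im[y:y+h,x:x+w],(400,300),interpolation=cv2.INTER_CUBIC)
o=np.vstack([np.hstack([crop(T,105,220),crop(T,270,155)]),np.hstack([crop(S,105,140),crop(S,275,188)])])
cv2.imwrite("pics/c1.png",o[:,:,::-1])
def blobs(im,m,x0,y0,x1,y1,lo=3):
    k=np.zeros(m.shape,np.uint8);k[y0:y1,x0:x1]=m[y0:y1,x0:x1]
    n,l,s,c=cv2.connectedComponentsWithStats(k)
    return [(c[i].round(1).tolist(),s[i].tolist()) for i in range(1,n) if s[i,4]>=lo]
for n,im,b,w in(("top",T,(110,225,190,275),(285,160,320,225)),("side",S,(130,145,200,205),(285,185,350,235))):
    r,g,bl=[im[:,:,i].astype(int) for i in range(3)]
    print(n,"green",blobs(im,(g>r+20)&(g>bl+15),*b)); print("red",blobs(im,(r>g+30)&(r>bl+30),*b))
    print("dark",blobs(im,im.max(2)<75,*w))
E
```

```text
top green [([129.0, 253.9], [121, 250, 15, 8, 83])]
red [([161.3, 241.7], [154, 237, 15, 10, 90])]
dark [([305.0, 163.0], [303, 163, 5, 1, 5]), ([316.5, 165.5], [312, 164, 8, 5, 22]), ([300.6, 174.2], [300, 173, 2, 3, 5]), ([317.5, 205.8], [314, 175, 6, 49, 159]), ([299.0, 186.0], [298, 185, 3, 3, 7]), ([297.9, 197.4], [297, 196, 3, 4, 7]), ([296.3, 209.0], [295, 208, 3, 3, 7])]
side green [([146.6, 163.2], [140, 155, 13, 17, 121])]
red [([175.5, 170.6], [170, 161, 12, 19, 148])]
dark []
```

View pics/c1.png

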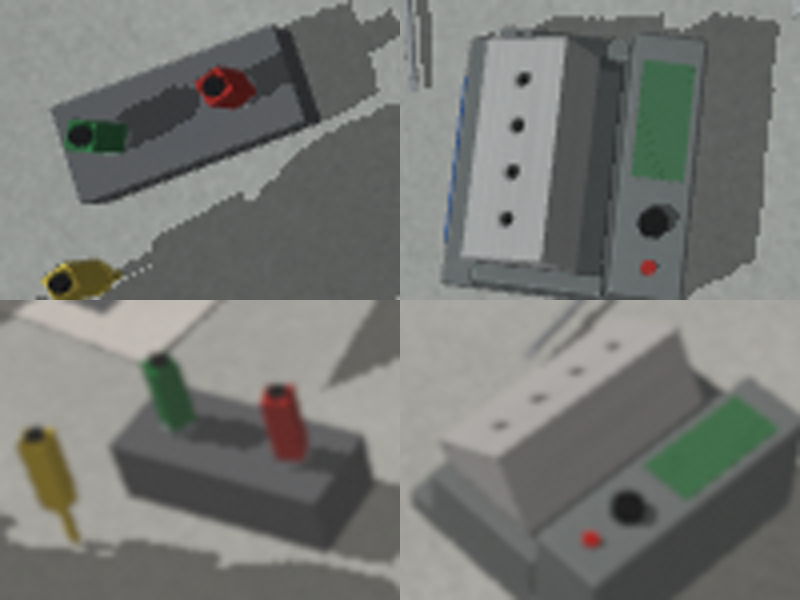

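The crop confirms both choices. The green probe is the left one in the rack, and the yellow one stands outside it. The grey calibrator's wells are in top-view column ~298 (y 174–209), and at (300,219), (310,212), (319,206), (328,199.5) in the side view.

```bash
python3 - <<'E'
from h import *
np.set_printoptions(precision=4,suppress=True)
T=np.load("top0.npy");S=np.load("side0.npy")
tw=[(296.3,209),(297.9,197.4),(299,186),(300.5,174.2)]; sw=[(300,219.2),(309.7,212.5),(319,205.7),(328.3,199.5)]
W=np.array([onz("top",p,.084) for p in tw]); print("wells top@z",W)
for a,b in zip(tw,sw): print(*tri(a,b))
d=(W[3]-W[0])/np.linalg.norm(W[3]-W[0]);print("row",d,np.linalg.norm(W[3]-W[0]),"yaw_y",np.degrees(np.arctan2(d[1],d[0])))
def cap(n,x,y,w,h):
    im=cv2.resize(T if n=="top" else S,None,fx=8,fy=8,interpolation=cv2.INTER_CUBIC)
    k=np.zeros(im.shape[:2],np.uint8);k[y*8:(y+h)*8,x*8:(x+w)*8]=255*(im[y*8:(y+h)*8,x*8:(x+w)*8].max(2)<45)
    c=max(cv2.findContours(k,0,1)[0],key=cv2.contourArea); r=cv2.minAreaRect(c); m=cv2.moments(c)
    print(n,(np.array(r[0])+.5)/8-.5,np.array(r[1])/8,r[2]); return (np.array([m['m10'],m['m01']])/m['m00']+.5)/8-.5
for nm,a,b in(("g",(118,248,20,14),(138,150,18,14)),("r",(152,234,16,16),(166,157,16,14))):
    p,q=cap("top",*a),cap("side",*b); print(nm,p,q,onz("top",p,.108),onz("side",q,.108),tri(p,q))
# rack yaw from top face corners in crop pixels
for c in((52,108),(275,27),(305,122),(85,203)): print("rack",onz("top",(105+c[0]/4-.4,220+c[1]/4-.4),.05))
o=cv2.resize(np.hstack([T[244:264,114:142],T[232:252,147:175]]),None,fx=14,fy=14,interpolation=cv2.INTER_CUBIC); cv2.imwrite("pics/c2.png",o[:,:,::-1])
E
```

```text
wells top@z [[ 0.5703 -0.1538  0.084 ]
 [ 0.6017 -0.1582  0.084 ]
 [ 0.6328 -0.1613  0.084 ]
 [ 0.6653 -0.1655  0.084 ]]
[ 0.5703 -0.1538  0.0828] 0.00037343589553369996
[ 0.6016 -0.1581  0.0831] 0.0005496978750138921
[ 0.6329 -0.1614  0.0834] 0.00012220227004185012
[ 0.6655 -0.1655  0.0819] 0.0005770348518620311
row [ 0.9925 -0.1226  0.    ] 0.09569946873420043 yaw_y -7.04141690969781
top [124.75 253.5 ] [4.9497 5.3033] 45.0
side [144.5375 154.7   ] [1.118  2.0684] 63.43495178222656
g [124.6738 253.445 ] [144.5171 154.707 ] [0.4503 0.2888 0.108 ] [0.4522 0.2903 0.108 ] (array([0.4505, 0.2874, 0.1108]), np.float64(0.0007091767071091981))
top [157.9561 241.174 ] [4.6043 4.5032] 17.10272979736328
side [173.75  162.375] [0.625 1.375] 90.0
r [157.9431 241.0992] [173.7222 162.3625] [0.4823 0.2046 0.108 ] [0.4845 0.2073 0.108 ] (array([0.4821, 0.2033, 0.1121]), np.float64(0.00021153257310743212))
rack [0.4699 0.3321 0.05  ]
rack [0.5258 0.1821 0.05  ]
rack [0.4611 0.159  0.05  ]
rack [0.4061 0.3058 0.05  ]
```

View pics/c2.png

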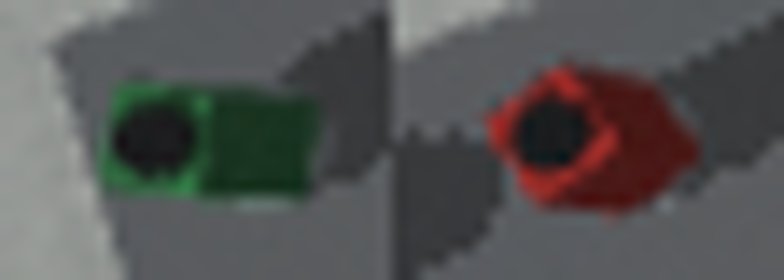

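The enlarged caps show the green handle's square edges turned about −8° in world yaw, nearly parallel to the well row (−7°). I'll grasp with the fingers closing along that axis, then only a 30° tilt is needed at the calibrator.

```bash
cat >> h.py <<'E'
def rot(yaw,tilt=0):
    """tool y at world yaw (deg), tool z down, tool leaning back by tilt deg towards world +y side"""
    a=np.radians(yaw);y=np.array([np.cos(a),np.sin(a),0]);h=np.array([-np.sin(a),np.cos(a),0]);t=np.radians(tilt)
    z=-(np.sin(t)*h+np.cos(t)*np.array([0,0,1])); return R.from_matrix(np.c_[np.cross(y,z),y,z])
def goal(P,Rt):
    s=arm.sense();r=R.from_quat(s['tool_rot'])
    print("t",s['time_s'],"xyz",(100*r.inv().apply(np.array(P)-s['tcp_pos'])).round(2),"dr",np.degrees((r.inv()*Rt).as_rotvec()).round(2),"F",s['ft_force'].round(1),"open",s['opening'])
E
python3 -c "
from h import *
goal([.4508,.289,.20],rot(-8))"
```

```text
t 0.1 xyz [-35.92 -20.24   3.07] dr [-6.000e-02  3.000e-02  8.277e+01] F [ 0.6 -0.7  0.4] open 0.08538550294067852
```

```bash
python3 -m jog '[{"gripper":1,"xyz":[-3.6,-2,0],"dr":[0,0,7]},{"gripper":1,"xyz":[-7.2,-4,0],"dr":[0,0,14]},{"gripper":1,"xyz":[-10.8,-6.1,0],"dr":[0,0,21]},{"gripper":1,"xyz":[-14.4,-8.1,0],"dr":[0,0,28]},{"gripper":1,"xyz":[-18,-10.1,0.5],"dr":[0,0,35]},{"gripper":1,"xyz":[-21.6,-12.1,1],"dr":[0,0,42]},{"gripper":1,"xyz":[-25.2,-14.2,1.5],"dr":[0,0,49]},{"gripper":1,"xyz":[-28.8,-16.2,2],"dr":[0,0,56]},{"gripper":1,"xyz":[-32.4,-18.2,2.5],"dr":[0,0,63]},{"gripper":1,"xyz":[-35.9,-20.2,3],"dr":[0,0,70]}]' 40
python3 -c "
from h import *
goal([.4508,.289,.17],rot(-8))"
```

```text
time_s: 0.93
tcp_pos: [0.452, 0.2879, 0.2009]
tool_rot: [0.679, 0.734, -0.0, -0.0]
ft_force: [-0.8, 2.0, -0.6]
opening: 0.0853
finger_force: 0.0
t 0.9333 xyz [ 0.12 -0.11  3.09] dr [-1.000e-02 -0.000e+00  1.242e+01] F [-0.8  2.  -0.6] open 0.08534327730071398
```

```bash
python3 -m jog '[{"gripper":1,"xyz":[0,0,1],"dr":[0,0,6]},{"gripper":1,"xyz":[0,0,2],"dr":[0,0,12.4]},{"gripper":1,"xyz":[0,0,3],"dr":[0,0,12.4]},{"gripper":1,"xyz":[0,0,3],"dr":[0,0,12.4]},{"gripper":1,"xyz":[0,0,3],"dr":[0,0,12.4]},{"gripper":1,"xyz":[0,0,3],"dr":[0,0,12.4]},{"gripper":1,"xyz":[0,0,3],"dr":[0,0,12.4]},{"gripper":1,"xyz":[0,0,3],"dr":[0,0,12.4]},{"gripper":1,"xyz":[0,0,3],"dr":[0,0,12.4]},{"gripper":1,"xyz":[0,0,3],"dr":[0,0,12.4]}]'
python3 - <<'E'
from h import *
goal([.4508,.289,.062],rot(-8))
ims=[arm.capture(n) for n in("top","side")]
a=cv2.resize(ims[0][215:275,90:200],(770,420)); b=cv2.resize(ims[1][100:220,90:250],(560,420))
cv2.imwrite("pics/a1.png",cv2.resize(np.hstack([a,b]),(800,252))[:,:,::-1])
E
```

```text
time_s: 1.77
tcp_pos: [0.451, 0.2899, 0.1716]
tool_rot: [0.752, 0.659, 0.0, 0.0]
ft_force: [0.4, -0.0, 0.1]
opening: 0.0852
finger_force: 0.0
t 1.7667 xyz [-1.000e-01 -1.000e-02  1.096e+01] dr [ 0.03 -0.02  0.41] F [ 0.4 -0.   0.1] open 0.08520434875704574
```

View pics/a1.png

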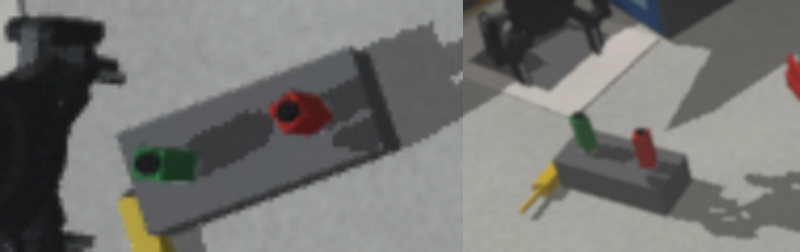

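The side crop shows both probes still upright. The yellow one looks like it's lying beside the rack, where before it seemed to be standing. I'll check that before descending.

```bash
python3 - <<'E'
from h import *
T,S=arm.capture("top"),arm.capture("side");np.save("t1.npy",T);np.save("s1.npy",S)
T0,S0=np.load("top0.npy"),np.load("side0.npy")
f=lambda im,x,y:cv2.resize(im[y:y+75,x:x+100],(400,300),interpolation=cv2.INTER_CUBIC)
cv2.imwrite("pics/a2.png",np.vstack([np.hstack([f(T0,80,235),f(T,80,235)]),np.hstack([f(S0,90,140),f(S,90,140)])])[:,:,::-1])
for n,im in(("top",T0),("top",T),("side",S0),("side",S)):
    r,g,b=[im[:,:,i].astype(int) for i in range(3)];m=(r>b+40)&(g>b+30);m[:140]=0;m[:,:80]=0;m[:,200:]=0;m[320:]=0
    ys,xs=np.nonzero(m);print(n,xs.mean(),ys.mean(),len(xs),xs.min(),xs.max(),ys.min(),ys.max())
P=arm.sense()['tcp_pos'];print(proj("top",P),proj("side",P))
E
```

```text
top 125.27027027027027 289.73873873873873 111 115 134 286 295
top 125.54639175257732 276.05670103092785 194 118 133 261 295
side 117.06557377049181 183.60109289617486 183 110 123 172 199
side 127.4060606060606 187.5878787878788 165 117 134 177 200
[113.91092791 252.61997168] [137.96629724 136.50793134]
```

View pics/a2.png

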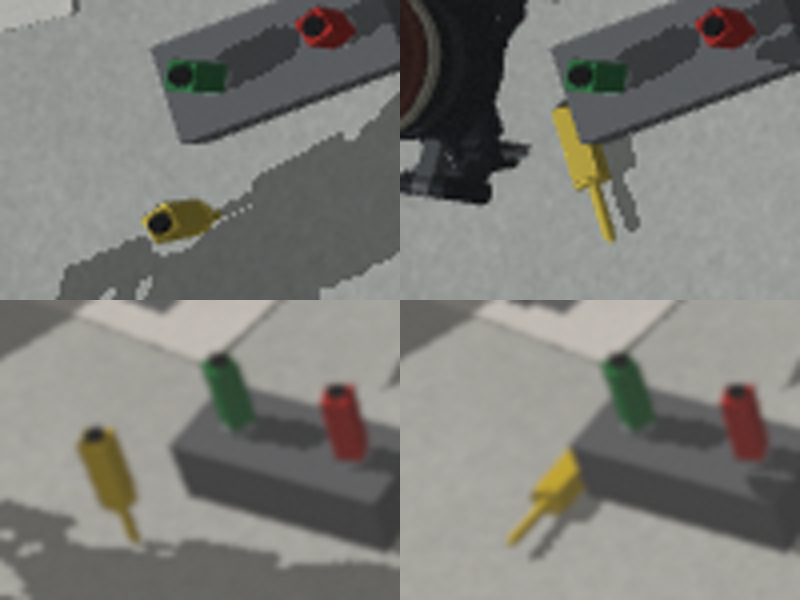

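The yellow probe was standing on its tip and toppled by itself against the rack's end (top view ≈(120–133, 261–295)); the tool never went below 0.17 m and felt no force. It is clear of the finger path, so I'll descend on the green probe.

```bash
python3 -m jog '[{"gripper":1,"xyz":[-0.1,0,2],"dr":[0,0,0.4]},{"gripper":1,"xyz":[-0.1,0,4],"dr":[0,0,0.4]},{"gripper":1,"xyz":[-0.1,0,6],"dr":[0,0,0.4]},{"gripper":1,"xyz":[-0.1,0,8],"dr":[0,0,0.4]},{"gripper":1,"xyz":[-0.1,0,9.5],"dr":[0,0,0.4]},{"gripper":1,"xyz":[-0.1,0,10.5],"dr":[0,0,0.4]},{"gripper":1,"xyz":[-0.1,0,10.9],"dr":[0,0,0.4]},{"gripper":1,"xyz":[-0.1,0,10.9],"dr":[0,0,0.4]},{"gripper":0.3,"xyz":[-0.1,0,10.9],"dr":[0,0,0.4]},{"gripper":0,"xyz":[-0.1,0,10.9],"dr":[0,0,0.4]}]' 40
python3 -c "
from h import *
goal([.4508,.289,.062],rot(-8))"
```

```text
time_s: 2.8
tcp_pos: [0.4516, 0.289, 0.0635]
tool_rot: [0.755, 0.656, 0.001, 0.0]
ft_force: [-0.1, 0.2, -0.3]
opening: 0.0639
finger_force: 0.0
t 2.8 xyz [-0.01 -0.08  0.15] dr [ 0.09 -0.05 -0.03] F [-0.1  0.2 -0.3] open 0.0638582031884841
```

```bash
python3 -m jog '[{"gripper":-0.3,"xyz":[0,0,0],"dr":[0,0,0]},{"gripper":-0.4,"xyz":[0,0,0],"dr":[0,0,0]},{"gripper":-0.5,"xyz":[0,0,0],"dr":[0,0,0]},{"gripper":-0.6,"xyz":[0,0,0],"dr":[0,0,0]},{"gripper":-1,"xyz":[0,0,0],"dr":[0,0,0]},{"gripper":-1,"xyz":[0,0,0],"dr":[0,0,0]},{"gripper":-1,"xyz":[0,0,0],"dr":[0,0,0]},{"gripper":-1,"xyz":[0,0,0],"dr":[0,0,0]},{"gripper":-1,"xyz":[0,0,0],"dr":[0,0,0]},{"gripper":-1,"xyz":[0,0,0],"dr":[0,0,0]}]' 60
python3 -c "
from h import *
goal([.4508,.289,.20],rot(-8))"
```

```text
time_s: 3.63
tcp_pos: [0.4509, 0.2889, 0.0629]
tool_rot: [0.755, 0.656, 0.0, -0.0]
ft_force: [-2.2, 0.9, 6.5]
opening: 0.0195
finger_force: 58.6
t 3.6333 xyz [ 1.000e-02 -1.000e-02 -1.371e+01] dr [ 0.02 -0.02 -0.02] F [-2.2  0.9  6.5] open 0.019487442915371425
```

```bash
python3 -m jog '[{"gripper":-1,"xyz":[0,0,-1],"dr":[0,0,0]},{"gripper":-1,"xyz":[0,0,-2.5],"dr":[0,0,0]},{"gripper":-1,"xyz":[0,0,-4],"dr":[0,0,0]},{"gripper":-1,"xyz":[0,0,-6],"dr":[0,0,0]},{"gripper":-1,"xyz":[0,0,-8],"dr":[0,0,0]},{"gripper":-1,"xyz":[0,0,-10],"dr":[0,0,0]},{"gripper":-1,"xyz":[0,0,-12],"dr":[0,0,0]},{"gripper":-1,"xyz":[0,0,-14],"dr":[0,0,0]},{"gripper":-1,"xyz":[0,0,-15],"dr":[0,0,0]},{"gripper":-1,"xyz":[0,0,-15],"dr":[0,0,0]}]'
cat >> h.py <<'E'
YAW=-7.0; d_=np.array([np.cos(np.radians(YAW)),np.sin(np.radians(YAW)),0]); MID=np.array([.6175,-.1597,.084])
RW=rot(YAW,30); N_=-RW.as_matrix()[:,2]
def well(i): return MID+d_*(-.048+.032*i)
def wgoal(i,out): goal(well(i)+N_*(.0549+out),RW)
E
python3 -c "
from h import *
print(N_); wgoal(1,.04)"
```

```text
time_s: 4.47
tcp_pos: [0.452, 0.2891, 0.2151]
tool_rot: [0.755, 0.656, 0.002, 0.001]
ft_force: [0.3, 0.5, -0.4]
opening: 0.0195
finger_force: 58.5
[0.06093467 0.49627308 0.8660254 ]
t 4.4667 xyz [-37.42  20.96   4.9 ] dr [ -0.07 -30.1   -1.06] F [ 0.3  0.5 -0.4] open 0.019500103133812587
```

```bash
python3 -m jog '[{"gripper":-1,"xyz":[-2,1.1,0],"dr":[0,0,0]},{"gripper":-1,"xyz":[-5.3,3,0],"dr":[0,-3,0]},{"gripper":-1,"xyz":[-8.8,4.9,0],"dr":[0,-6,0]},{"gripper":-1,"xyz":[-12.3,6.9,0],"dr":[0,-10,0]},{"gripper":-1,"xyz":[-15.8,8.8,0],"dr":[0,-14,0]},{"gripper":-1,"xyz":[-19.3,10.8,0],"dr":[0,-18,0]},{"gripper":-1,"xyz":[-22.8,12.8,0],"dr":[0,-22,0]},{"gripper":-1,"xyz":[-26.3,14.7,0],"dr":[0,-26,0]},{"gripper":-1,"xyz":[-29.8,16.7,0],"dr":[0,-30,-1]},{"gripper":-1,"xyz":[-33,18.5,0],"dr":[0,-30,-1]}]'
python3 -c "
from h import *
wgoal(1,.04)"
```

```text
time_s: 5.3
tcp_pos: [0.5874, -0.0646, 0.209]
tool_rot: [0.722, 0.641, -0.198, 0.169]
ft_force: [0.6, 0.4, -1.8]
opening: 0.0192
finger_force: 58.6
t 5.3 xyz [-1.6   2.58  5.85] dr [-0.46  0.22  0.33] F [ 0.6  0.4 -1.8] open 0.01924681141776036
```

```bash
python3 -m jog '[{"gripper":-1,"xyz":[-0.5,0.9,1],"dr":[0,0,0]},{"gripper":-1,"xyz":[-1,1.8,2.5],"dr":[0,0,0]},{"gripper":-1,"xyz":[-1.6,2.5,4],"dr":[0,0,0]},{"gripper":-1,"xyz":[-1.6,2.5,5],"dr":[0,0,0]},{"gripper":-1,"xyz":[-1.6,2.5,5.7],"dr":[0,0,0]},{"gripper":-1,"xyz":[-1.6,2.5,5.7],"dr":[0,0,0]},{"gripper":-1,"xyz":[-1.6,2.5,5.7],"dr":[0,0,0]},{"gripper":-1,"xyz":[-1.6,2.5,5.7],"dr":[0,0,0]},{"gripper":-1,"xyz":[-1.6,2.5,5.7],"dr":[0,0,0]},{"gripper":-1,"xyz":[-1.6,2.5,5.7],"dr":[0,0,0]}]'
python3 - <<'E'
from h import *
wgoal(1,.01)
T,S=arm.capture("top"),arm.capture("side")
f=lambda im,x,y:cv2.resize(im[y:y+75,x:x+100],(400,300),interpolation=cv2.INTER_CUBIC)
cv2.imwrite("pics/w1.png",np.hstack([f(T,250,155),f(S,265,165)])[:,:,::-1])
s=arm.sense();tip=s['tcp_pos']+R.from_quat(s['tool_rot']).apply([0,0,.0549]);print(tip,proj("top",tip),proj("side",tip),proj("top",well(1)),proj("side",well(1)))
E
```

```text
time_s: 6.13
tcp_pos: [0.6077, -0.1084, 0.1716]
tool_rot: [0.723, 0.64, -0.195, 0.17]
ft_force: [0.2, -1.3, -1.1]
opening: 0.0192
finger_force: 58.6
t 6.1333 xyz [0.07 0.01 3.58] dr [-0.18 -0.01  0.06] F [ 0.2 -1.3 -1.1] open 0.01924265673115163
[ 0.60399948 -0.13581375  0.12374339] [290.04722627 193.92690887] [303.73409378 196.08970882] [297.72175774 197.41831564] [309.71372609 212.15550772]
```

View pics/w1.png

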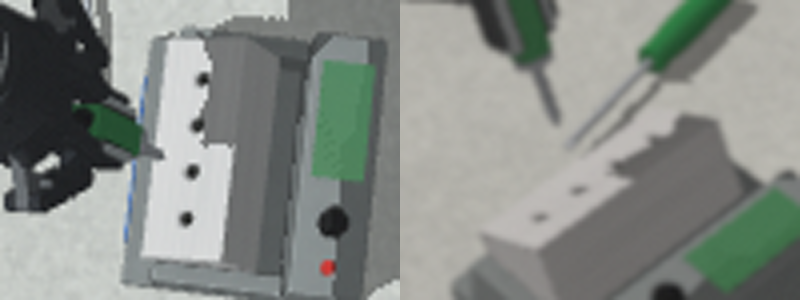

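The tip shows at (290,194) in the top view and (304,195) in the side view, within 1 px of prediction. Advancing to about 12 mm inside well 1.

```bash
python3 -m jog '[{"gripper":-1,"xyz":[0.07,0,1],"dr":[-0.2,0,0]},{"gripper":-1,"xyz":[0.07,0,2],"dr":[-0.2,0,0]},{"gripper":-1,"xyz":[0.07,0,3],"dr":[-0.2,0,0]},{"gripper":-1,"xyz":[0.07,0,3.6],"dr":[-0.2,0,0]},{"gripper":-1,"xyz":[0.07,0,4],"dr":[-0.2,0,0]},{"gripper":-1,"xyz":[0.07,0,4.4],"dr":[-0.2,0,0]},{"gripper":-1,"xyz":[0.07,0,4.8],"dr":[-0.2,0,0]},{"gripper":-1,"xyz":[0.07,0,5.2],"dr":[-0.2,0,0]},{"gripper":-1,"xyz":[0.07,0,5.6],"dr":[-0.2,0,0]},{"gripper":-1,"xyz":[0.07,0,5.8],"dr":[-0.2,0,0]}]'
python3 -c "
from h import *
wgoal(1,-.012);print(RW.inv().apply(arm.sense()['ft_force']))"
```

```text
time_s: 7.07
tcp_pos: [0.6039, -0.1368, 0.1198]
tool_rot: [0.723, 0.641, -0.194, 0.171]
ft_force: [3.5, 5.3, 0.1]
opening: 0.0192
finger_force: 59.0
t 7.0667 xyz [-0.03  0.03 -0.13] dr [-0.02 -0.06  0.07] F [3.5 5.3 0.1] open 0.01916346160604562
[ 4.88215377  2.78926982 -2.95271653]
```

```bash
python3 -m jog '[{"gripper":-1,"xyz":[0.02,0.02,0.1],"dr":[0,0,0]},{"gripper":-1,"xyz":[0.03,0.02,0.2],"dr":[0,0,0]},{"gripper":-1,"xyz":[0.03,0.02,0.3],"dr":[0,0,0]},{"gripper":-1,"xyz":[0.03,0.02,0.4],"dr":[0,0,0]},{"gripper":-1,"xyz":[0.03,0.02,0.5],"dr":[0,0,0]},{"gripper":-1,"xyz":[0.03,0.02,0.6],"dr":[0,0,0]},{"gripper":-1,"xyz":[0.03,0.02,0.7],"dr":[0,0,0]},{"gripper":-1,"xyz":[0.03,0.02,0.8],"dr":[0,0,0]},{"gripper":-1,"xyz":[0.03,0.02,0.8],"dr":[0,0,0]},{"gripper":-1,"xyz":[0.03,0.02,0.8],"dr":[0,0,0]}]'
python3 -c "
from h import *
wgoal(1,-.022);print(RW.inv().apply(arm.sense()['ft_force']))"
```

```text
time_s: 7.9
tcp_pos: [0.604, -0.1399, 0.1149]
tool_rot: [0.723, 0.641, -0.193, 0.171]
ft_force: [-2.6, 13.5, 10.9]
opening: 0.0193
finger_force: 61.0
t 7.9 xyz [-0.02 -0.01  0.29] dr [ 0.06 -0.04  0.09] F [-2.6 13.5 10.9] open 0.019307261161288218
[  5.85740017  -4.23093547 -15.93979264]
```

```bash
python3 -m jog '[{"gripper":-1,"xyz":[0.02,-0.01,0.1],"dr":[0,0,0]},{"gripper":-1,"xyz":[0.03,-0.01,0.2],"dr":[0,0,0]},{"gripper":-1,"xyz":[0.03,-0.01,0.2],"dr":[0,0,0]},{"gripper":-1,"xyz":[0.03,-0.01,0.2],"dr":[0,0,0]},{"gripper":-1,"xyz":[0.03,-0.01,0.2],"dr":[0,0,0]},{"gripper":-1,"xyz":[0.03,-0.01,0.2],"dr":[0,0,0]},{"gripper":-1,"xyz":[0.03,-0.01,0.2],"dr":[0,0,0]},{"gripper":-1,"xyz":[0.03,-0.01,0.2],"dr":[0,0,0]},{"gripper":-1,"xyz":[0.03,-0.01,0.2],"dr":[0,0,0]},{"gripper":-1,"xyz":[0.03,-0.01,0.2],"dr":[0,0,0]}]'
python3 -c "
from h import *
wgoal(1,-.022);print(RW.inv().apply(arm.sense()['ft_force']))"
```

```text
time_s: 8.73
tcp_pos: [0.604, -0.1404, 0.114]
tool_rot: [0.723, 0.641, -0.193, 0.172]
ft_force: [-4.4, 16.7, 17.7]
opening: 0.0197
finger_force: 62.0
t 8.7333 xyz [-0.02 -0.03  0.19] dr [ 0.11 -0.03  0.1 ] F [-4.4 16.7 17.7] open 0.019702550782731258
[  5.04827506  -6.4491835  -23.32591691]
```

Axial resistance (16→23 N) builds at about 19–20 mm, so well 1 is obstructed. I'll withdraw and shift to well 2.

```bash
python3 -m jog '[{"gripper":-1,"xyz":[0,0,-0.8],"dr":[0,0,0]},{"gripper":-1,"xyz":[0,0,-1.8],"dr":[0,0,0]},{"gripper":-1,"xyz":[0,0,-2.8],"dr":[0,0,0]},{"gripper":-1,"xyz":[0,0,-3.8],"dr":[0,0,0]},{"gripper":-1,"xyz":[0,0,-3.8],"dr":[0,0,0]},{"gripper":-1,"xyz":[0,1.5,-3.8],"dr":[0,0,0]},{"gripper":-1,"xyz":[0,3.2,-3.8],"dr":[0,0,0]},{"gripper":-1,"xyz":[0,3.2,-3.8],"dr":[0,0,0]},{"gripper":-1,"xyz":[0,3.2,-3.8],"dr":[0,0,0]},{"gripper":-1,"xyz":[0,3.2,-3.8],"dr":[0,0,0]}]'
python3 - <<'E'
from h import *
wgoal(2,-.012)
T,S=arm.capture("top"),arm.capture("side")
f=lambda im,x,y:cv2.resize(im[y:y+75,x:x+100],(400,300),interpolation=cv2.INTER_CUBIC)
cv2.imwrite("pics/w2.png",np.hstack([f(T,250,155),f(S,265,165)])[:,:,::-1])
s=arm.sense();tip=s['tcp_pos']+R.from_quat(s['tool_rot']).apply([0,0,.0549]);print(proj("top",tip),proj("side",tip))
E
```

```text
time_s: 9.57
tcp_pos: [0.6367, -0.1267, 0.1438]
tool_rot: [0.723, 0.64, -0.195, 0.171]
ft_force: [-1.3, 0.6, -0.6]
opening: 0.0193
finger_force: 59.2
t 9.5667 xyz [-0.05  0.1   2.64] dr [-0.12  0.01  0.09] F [-1.3  0.6 -0.6] open 0.019307896814460376
[296.43262163 184.89990033] [316.85918071 200.53552434]
```

View pics/w2.png

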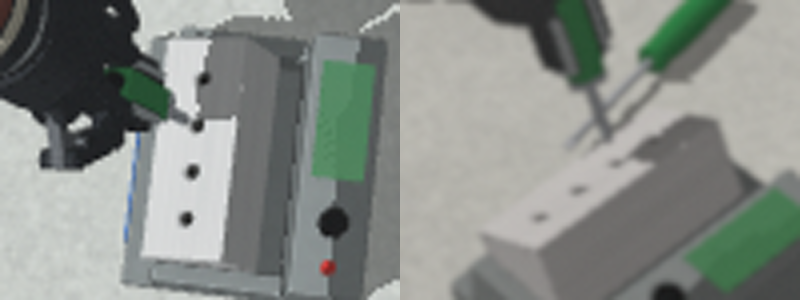

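The tip is at the mouth of well 2: (296,185) in the top view, matching the prediction. Inserting to 12 mm, then on to 22 mm.

```bash
python3 -m jog '[{"gripper":-1,"xyz":[0,0.1,0.5],"dr":[0,0,0]},{"gripper":-1,"xyz":[0,0.1,1],"dr":[0,0,0]},{"gripper":-1,"xyz":[0,0.1,1.4],"dr":[0,0,0]},{"gripper":-1,"xyz":[0,0.1,1.8],"dr":[0,0,0]},{"gripper":-1,"xyz":[0,0.1,2.2],"dr":[0,0,0]},{"gripper":-1,"xyz":[0,0.1,2.6],"dr":[0,0,0]},{"gripper":-1,"xyz":[0,0.1,2.6],"dr":[0,0,0]},{"gripper":-1,"xyz":[0,0.1,2.6],"dr":[0,0,0]},{"gripper":-1,"xyz":[0,0.1,2.6],"dr":[0,0,0]},{"gripper":-1,"xyz":[0,0.1,2.6],"dr":[0,0,0]}]'
python3 -c "
from h import *
wgoal(2,-.022);print(RW.inv().apply(arm.sense()['ft_force']))"
```

```text
time_s: 10.5
tcp_pos: [0.6367, -0.1394, 0.1217]
tool_rot: [0.723, 0.64, -0.194, 0.171]
ft_force: [-0.8, -0.2, -0.6]
opening: 0.0194
finger_force: 59.1
t 10.5 xyz [-0.06 -0.06  1.1 ] dr [-0.05 -0.02  0.07] F [-0.8 -0.2 -0.6] open 0.01940327975957925
[ 0.02866894 -0.7580629   0.62160697]
```

```bash
python3 -m jog '[{"gripper":-1,"xyz":[0,-0.02,0.2],"dr":[0,0,0]},{"gripper":-1,"xyz":[0,-0.02,0.4],"dr":[0,0,0]},{"gripper":-1,"xyz":[0,-0.02,0.6],"dr":[0,0,0]},{"gripper":-1,"xyz":[0,-0.02,0.8],"dr":[0,0,0]},{"gripper":-1,"xyz":[0,-0.02,1],"dr":[0,0,0]},{"gripper":-1,"xyz":[0,-0.02,1.1],"dr":[0,0,0]},{"gripper":-1,"xyz":[0,-0.02,1.2],"dr":[0,0,0]},{"gripper":-1,"xyz":[0,-0.02,1.2],"dr":[0,0,0]},{"gripper":-1,"xyz":[0,-0.02,1.2],"dr":[0,0,0]},{"gripper":-1,"xyz":[0,-0.02,1.2],"dr":[0,0,0]}]'
python3 -c "
from h import *
wgoal(2,-.022);print(RW.inv().apply(arm.sense()['ft_force']))"
```

```text
time_s: 11.33
tcp_pos: [0.6356, -0.1455, 0.1111]
tool_rot: [0.723, 0.64, -0.194, 0.171]
ft_force: [-0.2, 0.4, -1.2]
opening: 0.0193
finger_force: 59.2
t 11.3333 xyz [-0.06 -0.02 -0.13] dr [-0.07 -0.01  0.07] F [-0.2  0.4 -1.2] open 0.019269974291596343
[ 0.94839374 -0.26770625  0.87282139]
```

It reached 23 mm with no resistance, so well 2 is the free one. Continuing in.

```bash
python3 -m jog '[{"gripper":-1,"xyz":[0,0,0.3],"dr":[0,0,0]},{"gripper":-1,"xyz":[0,0,0.6],"dr":[0,0,0]},{"gripper":-1,"xyz":[0,0,0.9],"dr":[0,0,0]},{"gripper":-1,"xyz":[0,0,1.2],"dr":[0,0,0]},{"gripper":-1,"xyz":[0,0,1.5],"dr":[0,0,0]},{"gripper":-1,"xyz":[0,0,1.7],"dr":[0,0,0]},{"gripper":-1,"xyz":[0,0,1.7],"dr":[0,0,0]},{"gripper":-1,"xyz":[0,0,1.7],"dr":[0,0,0]},{"gripper":-1,"xyz":[0,0,1.7],"dr":[0,0,0]},{"gripper":-1,"xyz":[0,0,1.7],"dr":[0,0,0]}]'
python3 -c "
from h import *
wgoal(2,-.042);print(RW.inv().apply(arm.sense()['ft_force']))"
```

```text
time_s: 12.17
tcp_pos: [0.6345, -0.1539, 0.0963]
tool_rot: [0.723, 0.64, -0.194, 0.171]
ft_force: [-0.1, 1.8, -1.8]
opening: 0.0195
finger_force: 59.2
t 12.1667 xyz [-0.06 -0.01  0.17] dr [-0.08 -0.01  0.07] F [-0.1  1.8 -1.8] open 0.019462575200972908
[ 2.43413338 -0.30610285  0.67471803]
```

```bash
python3 -m jog '[{"gripper":-1,"xyz":[0.02,0,0.05],"dr":[0,0,0]},{"gripper":-1,"xyz":[0.02,0,0.1],"dr":[0,0,0]},{"gripper":-1,"xyz":[0.02,0,0.15],"dr":[0,0,0]},{"gripper":-1,"xyz":[0.02,0,0.2],"dr":[0,0,0]},{"gripper":-1,"xyz":[0.02,0,0.25],"dr":[0,0,0]},{"gripper":-1,"xyz":[0.02,0,0.3],"dr":[0,0,0]},{"gripper":-1,"xyz":[0.02,0,0.35],"dr":[0,0,0]},{"gripper":-1,"xyz":[0.02,0,0.4],"dr":[0,0,0]},{"gripper":-1,"xyz":[0.02,0,0.4],"dr":[0,0,0]},{"gripper":-1,"xyz":[0.02,0,0.4],"dr":[0,0,0]}]'
python3 -c "
from h import *
wgoal(2,-.042);print(RW.inv().apply(arm.sense()['ft_force']))"
```

```text
time_s: 13.0
tcp_pos: [0.6348, -0.1545, 0.0954]
tool_rot: [0.723, 0.641, -0.194, 0.171]
ft_force: [-8.7, 15.4, 15.9]
opening: 0.0194
finger_force: 62.1
t 13.0 xyz [-0.06 -0.05  0.06] dr [ 0.04 -0.02  0.13] F [-8.7 15.4 15.9] open 0.019376114857517737
[  4.36506906 -10.4992001  -20.89605099]
```

```bash
python3 -m jog '[{"gripper":-1,"xyz":[0.03,-0.05,0.1],"dr":[0,0,0]},{"gripper":-1,"xyz":[0.03,-0.08,0.2],"dr":[0,0,0]},{"gripper":-1,"xyz":[0.03,-0.08,0.3],"dr":[0,0,0]},{"gripper":-1,"xyz":[0.03,-0.08,0.3],"dr":[0,0,0]},{"gripper":-1,"xyz":[0.03,-0.08,0.3],"dr":[0,0,0]},{"gripper":-1,"xyz":[0.03,-0.08,0.3],"dr":[0,0,0]},{"gripper":-1,"xyz":[0.03,-0.08,0.3],"dr":[0,0,0]},{"gripper":-1,"xyz":[0.03,-0.08,0.3],"dr":[0,0,0]},{"gripper":-1,"xyz":[0.03,-0.08,0.3],"dr":[0,0,0]},{"gripper":-1,"xyz":[0.03,-0.08,0.3],"dr":[0,0,0]}]'
python3 - <<'E'
from h import *
wgoal(2,-.042);print(RW.inv().apply(arm.sense()['ft_force']))
T,S=arm.capture("top"),arm.capture("side")
f=lambda im,x,y:cv2.resize(im[y:y+75,x:x+100],(400,300),interpolation=cv2.INTER_CUBIC)
cv2.imwrite("pics/w3.png",np.hstack([f(T,250,145),f(S,265,165)])[:,:,::-1])
E
```

```text
time_s: 13.83
tcp_pos: [0.6348, -0.1546, 0.0953]
tool_rot: [0.722, 0.641, -0.193, 0.172]
ft_force: [-14.8, 27.2, 32.2]
opening: 0.0194
finger_force: 64.9
t 13.8333 xyz [-0.06 -0.05  0.05] dr [ 0.2  -0.02  0.15] F [-14.8  27.2  32.2] open 0.019356768451263592
[  5.71423248 -17.99196529 -40.51548749]
```

View pics/w3.png

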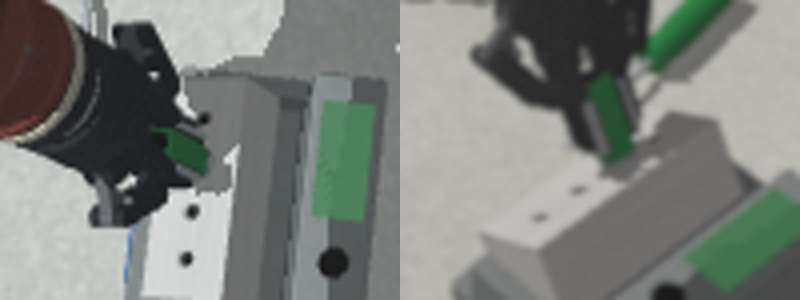

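The collar meets the face at 41.5 mm depth with a rigid 40 N, and both views show it on the sloping face. I'll relax the push, open and retract along the axis.

```bash
python3 -m jog '[{"gripper":-1,"xyz":[0,0.05,-0.2],"dr":[0,0,0]},{"gripper":-1,"xyz":[0,0.08,-0.4],"dr":[0,0,0]},{"gripper":-1,"xyz":[0,0.08,-0.45],"dr":[0,0,0]},{"gripper":-0.3,"xyz":[0,0.08,-0.45],"dr":[0,0,0]},{"gripper":0,"xyz":[0,0.08,-0.45],"dr":[0,0,0]},{"gripper":0.2,"xyz":[0,0.08,-0.45],"dr":[0,0,0]},{"gripper":0.2,"xyz":[0,0.08,-0.5],"dr":[0,0,0]},{"gripper":0.2,"xyz":[0,0.08,-0.5],"dr":[0,0,0]},{"gripper":0.2,"xyz":[0,0.08,-0.5],"dr":[0,0,0]},{"gripper":0.2,"xyz":[0,0.08,-0.5],"dr":[0,0,0]}]'
```

```text
time_s: 14.77
tcp_pos: [0.6345, -0.1546, 0.0945]
tool_rot: [0.723, 0.64, -0.194, 0.171]
ft_force: [-0.2, 0.3, 0.2]
opening: 0.0513
finger_force: 0.0
```

```bash
python3 -m jog '[{"gripper":0.2,"xyz":[0,0,-0.5],"dr":[0,0,0]},{"gripper":0.2,"xyz":[0,0,-1.5],"dr":[0,0,0]},{"gripper":0.2,"xyz":[0,0,-3],"dr":[0,0,0]},{"gripper":0.2,"xyz":[0,0,-5],"dr":[0,0,0]},{"gripper":0.2,"xyz":[0,0,-7],"dr":[0,0,0]},{"gripper":0.2,"xyz":[0,0,-9],"dr":[0,0,0]},{"gripper":0.2,"xyz":[0,0,-11],"dr":[0,0,0]},{"gripper":0.2,"xyz":[0,0,-13],"dr":[0,0,0]},{"gripper":0.2,"xyz":[0,0,-14],"dr":[0,0,0]},{"gripper":0.2,"xyz":[0,0,-14],"dr":[0,0,0]}]'
python3 - <<'E'
from h import *
T,S=arm.capture("top"),arm.capture("side")
f=lambda im,x,y:cv2.resize(im[y:y+75,x:x+100],(400,300),interpolation=cv2.INTER_CUBIC)
cv2.imwrite("pics/w4.png",np.vstack([np.hstack([f(T,250,145),f(S,265,165)]),np.hstack([f(T,95,225),f(S,90,140)])])[:,:,::-1])
for h in(0,.031,.085):
    P=well(2)+N_*h;print(h,proj("top",P)-[250,145],proj("side",P)-[265,165])
E
```

```text
time_s: 15.6
tcp_pos: [0.6446, -0.084, 0.219]
tool_rot: [0.723, 0.64, -0.193, 0.173]
ft_force: [0.3, -0.3, 0.4]
opening: 0.0516
finger_force: 0.0
0 [49.11756457 40.78040466] [54.17777884 40.49678487]
0.031 [43.84146979 38.05166171] [50.21975095 29.59316372]
0.085 [33.96120106 32.94168647] [43.09942175  9.97799824]
```

View pics/w4.png

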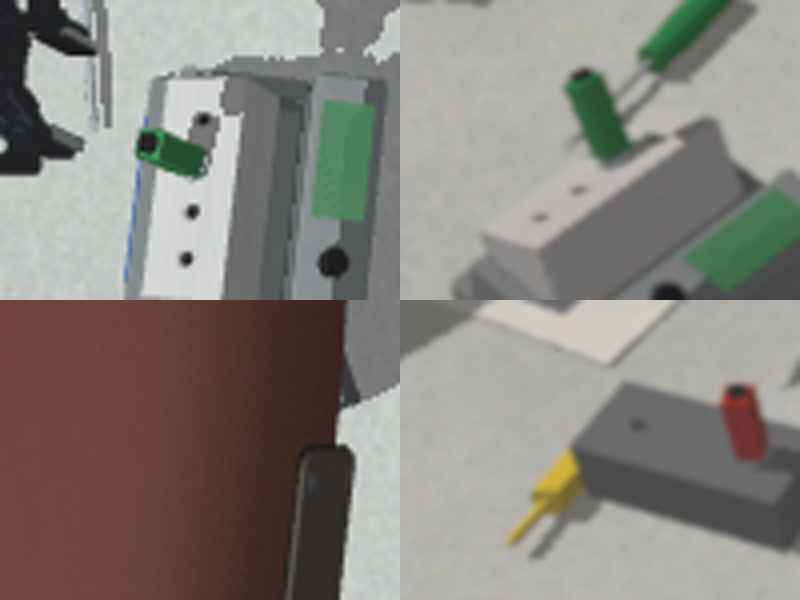

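The probe stands seated in well 2: handle top at (150,145) in the top crop, predicted (156,142) for fully home. The red probe is still in the rack and the gripper is clear.

```bash
python3 -c "
from station import arm
print(arm.hand_in())"
```

```text
the job is handed in; nothing more can be done
None
```

The green-handled probe is fully home in wells_hole2, the free well, released and handed in at about 16 s; wells_hole1 was obstructed, the red probe is still in the rack, and the yellow probe, which had been standing on its tip, toppled against the rack early on without the arm coming near it.

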